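# Clamp a board in the jig with the click knob

## Task

Take the dark offcut out of the jig and put it in the blue scrap tray, then lay the pale board flat on the jig's bed, its long side along the long back fence, and push it square and flush into the corner of the two fences. Then turn the red knob clockwise until it clicks past its detent, so that its steel arm swings over the board and stays there; the board must stay flush. Leave everything else on the bench where it is.

Things in the scene. Friction and masses are not known exactly. Their poses are not given: they have to be found in the camera images.
- jig: fixed clamping jig; origin at bench level. Grey bed, x -125 to +100, y -170 to +120 mm, top at z 18 mm. Two aluminium fences, tops at z 38 mm: back fence along y over the whole bed, inner face at x +75; end fence along x from -35 to +75, inner face at y +90. A board that is home has its centre at x +45, y +10 mm. Knob axis at x -60, y +60; brass detent strut post, top at z 40, at x -100, y +60.
- jig_corner (a point): inner corner where the two fences meet, at bed-top height; axes as the jig's
- knob (a joint): angle of the knob (rad), growing clockwise seen from above. Starts at -0.06 to 0.06; beyond that the detent spring pushes back with up to 0.3 N m; its crest is at 0.95, past it the knob snaps on to its stop at 1.20 (clicked). Let go before the crest it springs back.
- knob_grip (a point): middle of the knob's red bar handle, on its axis. The bar is 90 mm long (along this point's x, turning with the knob), 18 thick (y), z 62 to 88 mm. A steel keeper arm, 24 mm wide, z 44 to 54, reaches 111 mm from the axis along the same +x; at joint 1.20 it points along the jig's +x, 2 mm above a board that is home; at 0 it points 1.20 rad counter-clockwise of that, clear of the board.
- board: pale wooden board, 60 (x) x 160 (y) x 24 mm, 0.16 kg or so, loose on the bench; origin at the centre of its underside
- board_mid (a point): centre of the pale board, 12 mm above its underside
- offcut: dark walnut offcut, 45 (x) x 90 (y) x 22 mm, lying on the jig's bed; origin at the centre of its underside
- offcut_mid (a point): centre of the offcut, 11 mm above its underside
- tray: blue open scrap tray fixed to the bench, 170 (x) x 140 (y) x 45 mm outside, walls 4 mm, floor about 4 mm; origin at the centre of its underside. It and the board lie left and right of the jig, either way round.
- glue: bystander: yellow glue bottle, 60 mm across, 170 mm tall; origin at the centre of its underside
- jar: bystander: glass screw jar with steel lid, 66 mm across, 85 mm tall; origin at the centre of its underside
- hammer: bystander: hammer lying down, about 300 mm long, handle to its -x
- driver: bystander: screwdriver with orange handle lying down, about 200 mm long, handle to its -x
- square: bystander: try square lying down: dark wood stock 110 x 22 x 18 mm along its x, steel blade 150 mm along +y
- tape: bystander: yellow tape measure, 70 x 40 x 65 mm tall; origin at the centre of its underside
- pencil: bystander: green flat carpenter's pencil, 14 (x) x 150 (y) x 8 mm, lying along y on the near right part of the jig's bed (jig x about -105 mm); origin at the centre of its underside
- mug: bystander: blue mug, 80 mm across, 90 mm tall, handle at its +y; origin at the centre of its underside
Things that resemble listed ones, but are neither listed nor needed, are in the scene too. There is more than one size of the tray; the job needs the larger. There is more than one size of the offcut; the job needs the smaller.

How it is judged:
On the way, in this order (a step that is already met when the one before it is completed fails the run):
1. the offcut lies in the scrap tray (x of offcut_mid in the frame of tray between -0.083 and 0.083 m and y of offcut_mid in the frame of tray between -0.068 and 0.068 m and z of offcut_mid in the frame of tray between 0 and 0.045 m and not (value of joint knob above 1.1 rad)), for 0.2 s.
2. the board lies flat in the jig, flush against both fences, with the knob not yet clicked (x of board in the frame of jig between 0.0415 and 0.0485 m and y of board in the frame of jig between 0.0065 and 0.0135 m and z of board_mid in the frame of jig between 0.027 and 0.033 m and angle between the y axis of board and the y axis of jig, either way round below 0.025 rad and angle between board's own x axis and vertical above 1.54 rad and value of joint knob below 0.5 rad), for 0.2 s.
3. the knob has clicked past its detent (value of joint knob above 1.1 rad), for 0.2 s.
At the end, for the whole second after the job is handed in: The offcut's centre is inside the scrap tray below its rim; the board lies flat on the bed within 3.5 mm of home along both fences and square to within 0.025 rad; the knob stands past its detent (above 1.10 rad); board and offcut are at rest (x of board in the frame of jig between 0.0415 and 0.0485 m and y of board in the frame of jig between 0.0065 and 0.0135 m and z of board_mid in the frame of jig between 0.027 and 0.033 m and angle between the y axis of board and the y axis of jig, either way round below 0.025 rad and angle between board's own x axis and vertical above 1.54 rad and x of offcut_mid in the frame of tray between -0.083 and 0.083 m and y of offcut_mid in the frame of tray between -0.068 and 0.068 m and z of offcut_mid in the frame of tray between 0 and 0.045 m and value of joint knob above 1.1 rad and linear speed of each of board, offcut below 0.02 m/s); the robot touches nothing.
It fails at once if one of the bystanders is moved by more than 30 mm (distance of any of glue, jar, hammer, driver, square, tape, pencil, mug from where it was at the start of the episode above 0.03 m).
It also fails if it takes over 72 s, if anything falls off the work surface, if the arm or the gripper's body presses on something with over 40 N, if the wrist force passes 120 N, or if a joint passes its speed limit or range.

## Robot

A 7-joint arm with a two-finger parallel gripper is mounted at the origin on the work surface. World frame = base frame: x ahead of the robot, y to its left, z up, the work surface at z = 0. Lengths are in m, angles in rad, forces in N, time in s.
With the tool pointing down it reaches from about 0.4 to 0.85 m from the base axis. Payload 4.5 kg.
Tool frame: the origin (TCP) lies midway between the tips of the shut fingers; the grasp point (between the pads) lies 19 mm behind it; z points along the fingers, y is the line along which they close (so a half turn about z gives the same grasp; the last joint's range is limited). The gripper opens to 88 mm and grips with 3 to 60 N. Pads are 18 mm wide; open, the fingers measure 123 mm over their backs; the gripper's body (75 mm by 187 mm) begins 45 mm behind the grasp point.
Start: joints at [-1.176, 0.689, -0.195, 1.565, 0.157, 0.902, -0.215], TCP at [0.221, 0.585, 0.239] pointing down, gripper open.
Joint ranges: [-3.01, 3.01], [-0.46, 2.08], [-1.47, 1.51], [0.13, 2.56], [-1, 4.14], [0.04, 2.09], [-2.66, 2.66]. Speed limits (rad/s): [2.57, 2.57, 3.14, 3.14, 3.14, 3.14, 3.14].

## Interface

Orientations are given as a 3x3 rotation matrix whose columns are the frame's x, y, z axes.
In Python, from station import env gives the robot as it stands.
- The arm moves only by the tool servo_tool, never from a script. Its arguments are lists of equal length, an entry for each row: "travel": the shift along the tool's x, y, z scaled (see below), a list of three; "delta_rot": the turn, a rotation vector about the tool's x, y, z scaled (see below), a list of three; "hand": the opening, from -1 (shut) to 1 (fully open). In form: {"travel": [[tx, ty, tz], ...], "delta_rot": [[ax, ay, az], ...], "hand": [hand, ...]}. A call has 1 to 10 rows; each row is the pose to reach, as a shift and turn from the pose commanded when the call began, along the tool's axes at that moment, turning the shorter way round; what a row does not reach only later rows make up. The controller multiplies each number of a shift by 0.12 m and each number of a turn by 180 degrees. A row lasts 1/8 s, in which the tool goes at most 62.5 mm and 10.7 degrees, less where a joint would pass 70% of its speed; a pose out of reach is approached as far as the arm can. A call with a number of a shift or a turn outside -1 to 1 is refused whole. A call with a gripper value outside its range is refused whole. The fingers move at their own pace and stop on an object; "force" is the grip in N (left out, the last holds). Time passes only in rows, so rows that repeat a pose let the fingers close. It gives the time, the measured TCP pose, the force, the opening and the grip force at its end, in the units of the state.
- env.get_obs(): the state, without advancing time (a new reading comes with each control period).
- env.camera(name): name is "scene" or "side" or "wrist"; returns (picture, depth): 420x560x3 uint8, red, green, blue; 420x560 float32, m along the optical axis (not along the pixel's ray), 0 where there is no reading.
- env.get_calibration(name): a dict with "fx", "fy", "cx", "cy" (pixels), "eye" and "orientation" of the camera in the world; the wrist camera has in their place "T_tool_cam" (4x4, takes a point from camera to tool coordinates, whose origin is the TCP and whose axes are the flange's). Camera axes: x right, y up, looking along -z (the intrinsics and any distortion apply to the point x, -y, -z); pixel columns grow to the right and rows downward; lengths in m; the calibration is good to about 2 mm. A picture is of the moment at which its call begins: read the wrist's pose just before it. get_calibration takes no time and is no camera call.
- env.finish_job(): hands the job in; it is judged then, once.
The state is a dict: "clock": time; "joint_positions": joint angles; "dq": joint speeds; "joint_efforts": joint torques, N m; "position": TCP position; "eef_rot": TCP orientation; "wrist_force": force on the tool from outside, world axes, zero at the start; "wrist_torque": the same for the moment, N m; "width": finger opening in m; "grip_force": force on a finger pad.
Only numpy, scipy, OpenCV 4.12 (cv2) and the standard library are available. Lean on these libraries where they do the work, as an engineer would, in place of code of your own. Each camera call takes 0.05 s, during which the arm holds its last target. There are 200 camera calls.

## Working session

There is one attempt and no reset: what is moved stays moved. The work goes in short steps, Python scripts to look and compute and a tool call to move; the robot and the scene stay as the last step left them, time stands still between calls to the robot, and variables do not carry over. Pictures are saved under pics/ and viewed, at most 10 in all, crops included, and the job is handed in when it is done.

Besides the shell and the picture viewer there is one more tool, called after "Call:" as a command line: name --argument value ..., lists and objects as JSON in quotes. servo_tool: Moves the arm, as the interface text tells. Its arguments: {"type":"object","properties":{"travel":{"type":"array","items":{"type":"array","items":{"type":"number","minimum":-1,"maximum":1}}},"delta_rot":{"type":"array","items":{"type":"array","items":{"type":"number","minimum":-1,"maximum":1}}},"hand":{"type":"array","items":{"type":"number"}},"force":{"type":"number"}},"required":["travel","delta_rot","hand"]}

```bash
ls; mkdir -p pics
cat > h.py <<'E'
import numpy as np, cv2
from station import env
def save(n,f):
    p,d=env.camera(n); cv2.imwrite(f'pics/{f}.png',p[...,::-1]); np.save(f'pics/{f}.npy',d); return p,d
def cloud(n,d,cal=None):
    c=env.get_calibration(n)
    v,u=np.mgrid[:d.shape[0],:d.shape[1]]
    P=np.stack([(u-c['cx'])/c['fx']*d,-(v-c['cy'])/c['fy']*d,-d],-1)
    if 'T_tool_cam' in c:
        o=env.get_obs(); T=np.array(c['T_tool_cam']); P=P@T[:3,:3].T+T[:3,3]
        return P@np.array(o['eef_rot']).T+np.array(o['position'])
    return P@np.array(c['orientation']).T+np.array(c['eye'])
E
python3 - <<'E'
from h import *
for n in ('scene','side'):
    p,d=save(n,n+'0'); c=env.get_calibration(n); print(c); np.save(f'pics/{n}P.npy',cloud(n,d))
o=env.get_obs(); print(o)
print(env.get_calibration('wrist'))
E
```

```text
pics
{'fx': 468.3232862574175, 'fy': 468.3232862574175, 'cx': 282.2053659846861, 'cy': 205.87653297029357, 'eye': array([ 1.10914002, -0.54299665,  1.30928496]), 'orientation': array([[ 0.63278914, -0.65310099,  0.41597715],
       [ 0.77429469,  0.52901697, -0.34728774],
       [ 0.00675499,  0.54184881,  0.84044883]])}
{'fx': 541.6643671948044, 'fy': 541.6643671948044, 'cx': 277.12602138100567, 'cy': 216.73231625615801, 'eye': array([-0.03601635, -1.15599787,  1.42584247]), 'orientation': array([[ 0.90425071,  0.3062511 , -0.29755826],
       [-0.42676139,  0.67156184, -0.60570571],
       [ 0.01433073,  0.67469619,  0.73795642]])}
{'clock': 0.1, 'joint_positions': array([-1.17621918,  0.68991367, -0.19452972,  1.56625152,  0.15728936,
        0.90252571, -0.21512048]), 'dq': array([-0.00091859, -0.00404735, -0.00048658, -0.0017745 ,  0.00033821,
        0.00061904,  0.00070735]), 'joint_efforts': array([-3.55545904e-03, -5.28491271e+01, -1.27169330e+00, -1.53836846e+01,
       -5.25816903e-02,  1.92194442e-03,  5.70066550e-05]), 'position': array([0.22045446, 0.58420209, 0.23797897]), 'eef_rot': array([[-9.35643302e-01,  3.52946689e-01, -4.95452257e-04],
       [ 3.52947019e-01,  9.35641882e-01, -1.63409867e-03],
       [-1.13183834e-04, -1.70380188e-03, -9.99998542e-01]]), 'wrist_force': array([0.18998937, 0.35743348, 0.98963113]), 'wrist_torque': array([0.0710256 , 0.02830645, 0.03754026]), 'grip_force': 0.0, 'width': 0.08771483868619767}
{'fx': 371.4791483378832, 'fy': 371.4791483378832, 'cx': 275.18313792162724, 'cy': 206.652292536935, 'T_tool_cam': array([[-4.55518410e-06,  9.62531828e-01,  2.71168729e-01,
         6.93446008e-02],
       [ 9.99999970e-01,  7.04852687e-05, -2.33393912e-04,
         5.49791149e-04],
       [-2.43762470e-04,  2.71168720e-01, -9.62531800e-01,
        -1.46617708e-01],
       [ 0.00000000e+00,  0.00000000e+00,  0.00000000e+00,
         1.00000000e+00]])}
```

View pics/scene0.png

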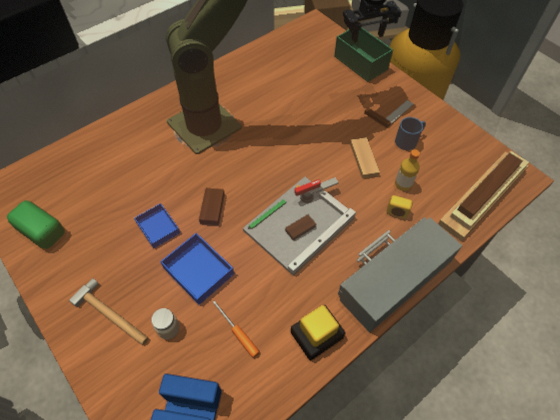

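View pics/side0.png

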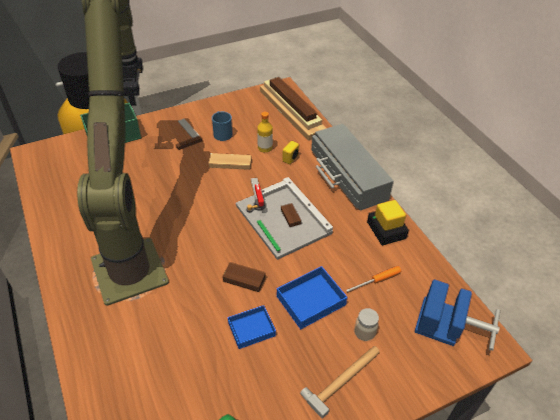

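Scene view: the offcut candidates are the small dark block on the jig bed (300,227) and the larger one on the bench (212,206), so I take the one on the jig. The tray candidates are the large blue one (198,267) and the small one (157,225), so I take the large. The pale board is at (365,157), and the knob is red at (308,187).

```bash
cat > m.py <<'E'
from h import *
def mask(p,lo,hi): return cv2.inRange(cv2.cvtColor(p,cv2.COLOR_RGB2HSV),np.array(lo),np.array(hi))
def rep(name,P,m,roi,zlo,zhi):
    u0,v0,u1,v1=roi; k=np.zeros(m.shape,bool); k[v0:v1,u0:u1]=1
    k&=(m>0)&(P[...,2]>zlo)&(P[...,2]<zhi)
    q=P[k]; 
    if len(q)<10: print(name,len(q)); return
    (c,s,a)=cv2.minAreaRect((q[:,:2]*1000).astype(np.float32))
    print(name,len(q),'c',np.round(c,1),'s',np.round(s,1),'a',round(a,1),'z',np.round(np.percentile(q[:,2],[5,50,95])*1000,1))
E
python3 - <<'E'
from m import *
import cv2
R={'scene':dict(off=(280,205,325,245),big=(195,180,230,230),tray=(158,232,238,305),board=(345,132,385,182),knob=(290,175,325,200),pencil=(240,195,290,230),jig=(240,175,360,275)),
'side':dict(off=(278,200,305,230),big=(220,260,268,292),tray=(272,265,350,330),board=(205,150,255,172),knob=(248,175,268,210),pencil=(254,215,284,255),jig=(232,175,336,260))}
for n in R:
    p=cv2.imread(f'pics/{n}0.png')[...,::-1]; d=np.load(f'pics/{n}0.npy'); P=np.load(f'pics/{n}P.npy'); r=R[n]
    full=np.full(p.shape[:2],255,np.uint8)
    print(n)
    hsv=cv2.cvtColor(p,cv2.COLOR_RGB2HSV)
    rep('off',P,full,r['off'],.034,.046); rep('big',P,full,r['big'],.012,.06)
    bl=mask(p,(100,120,40),(130,255,255))
    rep('tray',P,bl,r['tray'],.039,.06); rep('trayall',P,bl,r['tray'],-.01,.06)
    rep('board',P,full,r['board'],.015,.1)
    red=mask(p,(0,170,90),(5,255,255))|mask(p,(174,170,90),(180,255,255))
    rep('knob',P,red,r['knob'],.078,.1)
    rep('pencil',P,mask(p,(40,80,40),(85,255,255)),r['pencil'],.0,.1)
    grey=mask(p,(0,0,60),(180,60,255))
    rep('fence',P,grey,r['jig'],.033,.042); rep('bed',P,grey,r['jig'],.012,.024)
a=cv2.imread('pics/scene0.png')[120:290,150:420]; cv2.imwrite('pics/crop.png',cv2.resize(a,None,fx=2.9,fy=2.9,interpolation=cv2.INTER_CUBIC))
E
```

```text
scene
off 455 c [607.  -21.8] s [ 90.  113.9] a 86.0 z [35.3 40.7 44.4]
big 701 c [ 325.1 -188.6] s [ 63.1 131.2] a 45.6 z [19.  31.4 36.4]
tray 235 c [ 483.5 -350.2] s [170.4 138.2] a 6.3 z [40.6 45.3 49.9]
trayall 2145 c [ 427.4 -356.3] s [283.1 138.3] a 6.3 z [ 1.4  6.1 45.5]
board 647 c [490.8 347.3] s [ 63.3 163.3] a 62.5 z [18.8 24.8 29.6]
knob 98 c [495.1  72. ] s [83.4 17.4] a 77.9 z [82.2 87.7 92.4]
pencil 181 c [465.5 -66.2] s [ 17.3 152. ] a 3.5 z [21.6 27.  31.7]
fence 763 c [620.5  26.2] s [214.6 283.9] a 51.5 z [34.4 38.4 41.6]
bed 3304 c [550.6  -6.2] s [225.8 289.6] a 5.8 z [14.6 19.1 22.9]
side
off 246 c [596. -23.] s [98.  91.8] a 83.7 z [34.8 39.4 45. ]
big 745 c [ 324.4 -189.6] s [ 74.9 129.7] a 49.6 z [17.9 30.  35.5]
tray 247 c [ 482.4 -353.6] s [172.  144.6] a 5.5 z [39.6 43.8 48.5]
trayall 2522 c [ 447.3 -355.3] s [247.2 147.9] a 5.6 z [-0.8  7.6 43.7]
board 494 c [492.5 344.9] s [ 73.1 163.1] a 58.7 z [16.5 23.4 29.7]
knob 76 c [494.2  71.8] s [93.8 17. ] a 77.2 z [81.5 88.  94. ]
pencil 150 c [466.5 -68.9] s [ 15.6 149.3] a 2.7 z [17.5 25.4 32.4]
fence 454 c [662.2  40.5] s [251.8 293.5] a 38.8 z [33.7 37.3 41.1]
bed 2511 c [ 6.259e+02 -2.000e-01] s [381.2 295.5] a 5.3 z [13.1 18.  22.9]
```

View pics/crop.png

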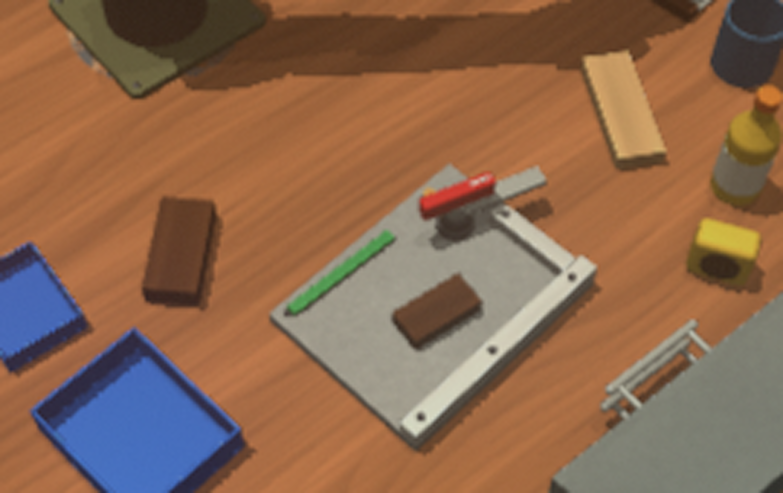

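The crop shows the smaller dark offcut on the grey bed (437,310) and the larger one off to the left on the bench (180,250). The large tray is at bottom left, and the board is clear at top right (625,105). I choose the offcut on the bed and the larger tray.

```bash
cat >> m.py <<'E'
def rays(n,m,z,draw=None):
    c=env.get_calibration(n); cs,_=cv2.findContours(m,cv2.RETR_EXTERNAL,cv2.CHAIN_APPROX_NONE); k=max(cs,key=cv2.contourArea)
    uv=cv2.convexHull(k).reshape(-1,2).astype(float)
    D=np.stack([(uv[:,0]-c['cx'])/c['fx'],-(uv[:,1]-c['cy'])/c['fy'],-np.ones(len(uv))],-1)@np.array(c['orientation']).T
    e=np.array(c['eye']); q=e+D*((z-e[2])/D[:,2])[:,None]
    return cv2.minAreaRect((q[:,:2]*1000).astype(np.float32))
E
python3 - <<'E'
from m import *
R={'scene':dict(off=(280,205,325,245),board=(345,132,385,182)),'side':dict(off=(278,200,305,230),board=(205,150,255,172))}
for n in R:
    p=cv2.imread(f'pics/{n}0.png')[...,::-1]; P=np.load(f'pics/{n}P.npy')
    for k,f in (('off',lambda h:(h[...,0]<25)&(h[...,1]>70)&(h[...,2]<120)),('board',lambda h:(h[...,0]>8)&(h[...,0]<28)&(h[...,2]>175)&(h[...,1]<150))):
        u0,v0,u1,v1=R[n][k]; h=cv2.cvtColor(p,cv2.COLOR_RGB2HSV); m=np.zeros(p.shape[:2],np.uint8); m[v0:v1,u0:u1]=255*f(h)[v0:v1,u0:u1]
        for z in ((.04,.029) if k=='off' else (.024,)): print(n,k,z,(m>0).sum(),rays(n,m,z))
        q=P[m>0]; print('   depthcentroid',np.round(q.mean(0)*1000,1)); rep('   ',P,m,R[n][k],-.1,.2)
p=cv2.imread('pics/scene0.png'); P=np.load('pics/sceneP.npy')
for nm,(u,v) in dict(glue=(410,172),mug=(409,133),tape=(400,203),jar=(165,323),square=(388,103),drv=(217,306)).items(): print(nm,np.round(P[v,u]*1000))
E
```

```text
scene off 0.04 405 ((577.0281982421875, -23.716968536376953), (94.51313018798828, 49.64238357543945), 85.56076049804688)
scene off 0.029 405 ((572.4166870117188, -19.216724395751953), (95.33222961425781, 50.07258987426758), 85.56075286865234)
   depthcentroid [576.6 -23.6  39.1]
    405 c [574.5 -20.7] s [87.9 44.2] a 84.3 z [27.1 40.5 45.3]
scene board 0.024 572 ((490.2562255859375, 348.3631896972656), (58.730499267578125, 156.6324462890625), 61.54145431518555)
   depthcentroid [500.1 336.7  38.5]
    566 c [491.3 347.3] s [ 59.7 158.5] a 61.0 z [19.7 25.1 29.9]
side off 0.04 275 ((568.8242797851562, -28.60486602783203), (101.18891906738281, 46.120540618896484), 84.62688446044922)
side off 0.029 275 ((573.6250610351562, -19.656280517578125), (101.99211120605469, 46.48659133911133), 84.62688446044922)
   depthcentroid [563.4 -39.9  52.8]
    272 c [571.5 -22.9] s [94.3 41.7] a 86.1 z [25.2 38.3 45.8]
side board 0.024 423 ((491.7469482421875, 347.08172607421875), (60.2545166015625, 158.89085388183594), 61.91444778442383)
   depthcentroid [489.2 339.9  30.5]
    421 c [489.4 349.1] s [ 70.5 165.4] a 61.0 z [17.6 24.  29.8]
glue [672. 355. 107.]
mug [550. 489.  92.]
tape [722. 267.  68.]
jar [ 596. -517.   89.]
square [354. 614.   5.]
drv [ 617. -372.   18.]
```

Call:
servo_tool --travel '[[-0.907, -0.737, 0], [-0.907, -0.737, 0], [-0.907, -0.737, 0]]' --delta_rot '[[0, 0, 0], [0, 0, 0], [0, 0, 0]]' --hand '[0.5, 0.5, 0.5]' --force 30

```text
clock: 0.48
position: [0.2942, 0.4588, 0.2383]
eef_rot: [[-0.933, 0.359, 0.001], [0.359, 0.933, -0.004], [-0.003, -0.004, -1.0]]
wrist_force: [0.1, -0.0, -0.6]
width: 0.066
grip_force: 0.0
```

Call:
servo_tool --travel '[[-0.907, -0.737, 0], [-0.907, -0.737, 0], [-0.907, -0.737, 0]]' --delta_rot '[[0, 0, 0], [0, 0, 0], [0, 0, 0]]' --hand '[0.5, 0.5, 0.5]'

```text
clock: 0.85
position: [0.3638, 0.3387, 0.2385]
eef_rot: [[-0.934, 0.358, 0.0], [0.358, 0.934, -0.003], [-0.001, -0.002, -1.0]]
wrist_force: [-0.7, 0.6, 0.9]
width: 0.0661
grip_force: 0.0
```

Call:
servo_tool --travel '[[-0.907, -0.737, 0], [-0.907, -0.737, 0], [-0.907, -0.737, 0]]' --delta_rot '[[0, 0, 0], [0, 0, 0], [0, 0, 0]]' --hand '[0.5, 0.5, 0.5]'

```text
clock: 1.23
position: [0.4342, 0.2186, 0.2385]
eef_rot: [[-0.934, 0.358, 0.0], [0.358, 0.934, -0.001], [-0.001, -0.001, -1.0]]
wrist_force: [0.2, 1.1, 1.4]
width: 0.066
grip_force: 0.0
```

Call:
servo_tool --travel '[[-0.907, -0.737, 0], [-0.907, -0.737, 0], [-0.907, -0.737, 0]]' --delta_rot '[[0, 0, 0], [0, 0, 0], [0, 0, 0]]' --hand '[0.5, 0.5, 0.5]'

```text
clock: 1.6
position: [0.5049, 0.0979, 0.2385]
eef_rot: [[-0.934, 0.357, 0.001], [0.357, 0.934, -0.0], [-0.001, 0.0, -1.0]]
wrist_force: [0.4, 1.0, 0.2]
width: 0.0663
grip_force: 0.0
```

Call:
servo_tool --travel '[[-0.907, -0.737, 0], [-0.907, -0.737, 0], [-0.907, -0.737, 0], [-0.907, -0.737, 0], [-0.907, -0.737, 0], [-0.907, -0.737, 0], [-0.907, -0.737, 0], [-0.907, -0.737, 0]]' --delta_rot '[[0, 0, 0.413], [0, 0, 0.413], [0, 0, 0.413], [0, 0, 0.413], [0, 0, 0.413], [0, 0, 0.413], [0, 0, 0.413], [0, 0, 0.413]]' --hand '[0.5, 0.5, 0.5, 0.5, 0.5, 0.5, 0.5, 0.5]'

```text
clock: 2.6
position: [0.574, -0.0177, 0.2385]
eef_rot: [[0.081, 0.997, -0.0], [0.997, -0.081, 0.001], [0.001, -0.0, -1.0]]
wrist_force: [0.1, -0.3, -0.0]
width: 0.0663
grip_force: 0.0
```

Run:
```python
from m import *
p,d=save('wrist','w1'); P=cloud('wrist',d)
c=env.get_calibration('wrist');print(env.get_obs()['joint_positions'].round(2))
h=cv2.cvtColor(p,cv2.COLOR_RGB2HSV)
k=(P[...,2]>.033)&(P[...,2]<.047)&(h[...,2]<130)&(h[...,1]>70)
q=P[k]; q=q[(np.abs(q[:,0]-.574)<.06)&(np.abs(q[:,1]+.02)<.08)]
print(len(q),np.median(q[:,2]),cv2.minAreaRect((q[:,:2]*1000).astype(np.float32)),q.mean(0))
# bed/fence
f=P[(P[...,2]>.034)&(P[...,2]<.042)&(h[...,1]<60)&(h[...,2]>120)]; print(len(f),f.min(0),f.max(0))
```

```text
[-0.11  0.62  0.11  1.73 -0.09  0.79 -0.04]
4357 0.0405853770046358 ((575.8365478515625, -18.466835021972656), (89.4583511352539, 44.53444290161133), 85.55467987060547) [ 0.57584891 -0.01655275  0.04054056]
10278 [ 0.51836393 -0.09868943  0.03402614] [0.77943304 0.13540566 0.04199999]
```

View pics/w1.png

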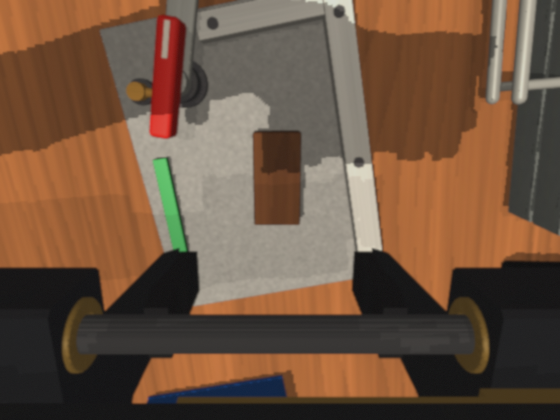

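Call:
servo_tool --travel '[[-0.006, 0.015, 0.5], [-0.006, 0.015, 0.9], [-0.006, 0.015, 0.9]]' --delta_rot '[[0, 0, 0], [0, 0, 0], [0, 0, 0]]' --hand '[0.5, 0.5, 0.5]'

```text
clock: 3.02
position: [0.5728, -0.0205, 0.1278]
eef_rot: [[0.084, 0.996, -0.008], [0.996, -0.084, 0.001], [0.001, -0.008, -1.0]]
wrist_force: [-0.8, -0.5, 0.8]
width: 0.0661
grip_force: 0.0
```

Call:
servo_tool --travel '[[0, 0, 0.3], [0, 0, 0.6], [0, 0, 0.8], [0, 0, 0.91], [0, 0, 0.91]]' --delta_rot '[[0, 0, 0], [0, 0, 0], [0, 0, 0], [0, 0, 0], [0, 0, 0]]' --hand '[0.5, 0.5, 0.5, 0.5, 0.5]'

```text
clock: 3.65
position: [0.5761, -0.0216, 0.0222]
eef_rot: [[0.086, 0.996, 0.001], [0.996, -0.086, 0.0], [0.001, 0.001, -1.0]]
wrist_force: [0.5, 0.3, -0.9]
width: 0.0662
grip_force: 0.0
```

Call:
servo_tool --travel '[[0, 0, 0], [0, 0, 0], [0, 0, 0], [0, 0, 0]]' --delta_rot '[[0, 0, 0], [0, 0, 0], [0, 0, 0], [0, 0, 0]]' --hand '[-0.5, -0.5, -0.5, -0.5]'

```text
clock: 4.15
position: [0.5759, -0.0219, 0.0224]
eef_rot: [[0.087, 0.996, 0.001], [0.996, -0.087, 0.0], [0.0, 0.001, -1.0]]
wrist_force: [-0.8, 0.3, 6.9]
width: 0.0447
grip_force: 30.0
```

Call:
servo_tool --travel '[[0, 0, -0.4], [0, 0, -0.9], [0, 0, -0.9]]' --delta_rot '[[0, 0, 0], [0, 0, 0], [0, 0, 0]]' --hand '[-0.5, -0.5, -0.5]'

```text
clock: 4.53
position: [0.5785, -0.0222, 0.1337]
eef_rot: [[0.088, 0.996, 0.009], [0.996, -0.088, -0.0], [0.001, 0.009, -1.0]]
wrist_force: [0.9, 0.4, -0.9]
width: 0.045
grip_force: 30.0
```

Call:
servo_tool --travel '[[-0.45, -0.09, 0], [-0.936, -0.178, 0], [-0.936, -0.178, 0]]' --delta_rot '[[0, 0, 0], [0, 0, 0], [0, 0, 0]]' --hand '[-0.5, -0.5, -0.5]'

```text
clock: 4.9
position: [0.5411, -0.139, 0.1286]
eef_rot: [[0.098, 0.995, -0.004], [0.995, -0.098, -0.004], [-0.004, -0.003, -1.0]]
wrist_force: [1.2, 1.1, -0.9]
width: 0.0448
grip_force: 30.0
```

Call:
servo_tool --travel '[[-0.45, -0.09, 0], [-0.936, -0.178, 0], [-0.936, -0.178, 0]]' --delta_rot '[[0, 0, 0], [0, 0, 0], [0, 0, 0]]' --hand '[-0.5, -0.5, -0.5]'

```text
clock: 5.28
position: [0.5102, -0.248, 0.1286]
eef_rot: [[0.097, 0.995, -0.003], [0.995, -0.097, -0.003], [-0.004, -0.002, -1.0]]
wrist_force: [-0.3, -0.0, -1.3]
width: 0.0448
grip_force: 30.0
```

Call:
servo_tool --travel '[[-0.45, -0.09, 0], [-0.936, -0.178, 0], [-0.936, -0.178, 0], [-0.936, -0.178, 0]]' --delta_rot '[[0, 0, 0], [0, 0, 0], [0, 0, 0], [0, 0, 0]]' --hand '[-0.5, -0.5, -0.5, -0.5]'

```text
clock: 5.78
position: [0.4826, -0.3499, 0.1286]
eef_rot: [[0.086, 0.996, -0.001], [0.996, -0.086, 0.003], [0.003, -0.001, -1.0]]
wrist_force: [0.5, 0.4, -1.5]
width: 0.0446
grip_force: 30.0
```

Call:
servo_tool --travel '[[0, 0, 0.4], [0, 0, 0.75], [0, 0, 0.96], [0, 0, 0.96], [0, 0, 0.96]]' --delta_rot '[[0, 0, 0], [0, 0, 0], [0, 0, 0], [0, 0, 0], [0, 0, 0]]' --hand '[-0.5, -0.5, -0.5, -0.5, -0.5]'

```text
clock: 6.4
position: [0.4835, -0.3508, 0.015]
eef_rot: [[0.085, 0.996, 0.001], [0.996, -0.085, 0.0], [0.0, 0.001, -1.0]]
wrist_force: [-0.1, 0.1, -0.0]
width: 0.0444
grip_force: 30.0
```

Call:
servo_tool --travel '[[0, 0, 0], [0, 0, 0], [0, 0, 0], [0, 0, 0]]' --delta_rot '[[0, 0, 0], [0, 0, 0], [0, 0, 0], [0, 0, 0]]' --hand '[0.5, 0.5, 0.5, 0.5]'

```text
clock: 6.9
position: [0.4822, -0.3521, 0.0145]
eef_rot: [[0.087, 0.996, 0.0], [0.996, -0.087, -0.0], [-0.0, 0.0, -1.0]]
wrist_force: [0.3, 0.3, 0.0]
width: 0.0661
grip_force: 0.0
```

Call:
servo_tool --travel '[[0, 0, -0.2], [0, 0, -0.6], [0, 0, -1], [0, 0, -1], [0, 0, -1]]' --delta_rot '[[0, 0, 0], [0, 0, 0], [0, 0, 0], [0, 0, 0], [0, 0, 0]]' --hand '[0.5, 0.5, 0.5, 0.5, 0.5]'

```text
clock: 7.52
position: [0.4818, -0.3517, 0.1339]
eef_rot: [[0.087, 0.996, -0.001], [0.996, -0.087, 0.001], [0.001, -0.001, -1.0]]
wrist_force: [-0.1, 0.3, -0.9]
width: 0.0661
grip_force: 0.0
```

Run:
```python
from m import *
p,d=save('side','s2'); P=cloud('side',d)
h=cv2.cvtColor(p,cv2.COLOR_RGB2HSV)
k=(P[...,2]>0.018)&(P[...,2]<.035)&(h[...,0]<25)&(h[...,1]>70)&(h[...,2]<120)&(abs(P[...,0]-.483)<.085)&(abs(P[...,1]+.352)<.07)
q=P[k]; print(len(q),q.mean(0),cv2.minAreaRect((q[:,:2]*1000).astype(np.float32)))
p=cv2.imread('pics/side0.png')[...,::-1];P=np.load('pics/sideP.npy')
m=mask(p,(95,60,20),(125,255,255)); k=(m>0)&(P[...,2]>.05)&(abs(P[...,0]-.55)<.1)&(abs(P[...,1]-.49)<.1)
q=P[k]; print('mug',len(q),q.min(0),q.max(0))
# jig from wrist view 1 fence cloud is stale pose; skip
```

```text
332 [ 0.48003032 -0.35406086  0.02583374] ((480.2926330566406, -352.1737976074219), (88.9980239868164, 44.616024017333984), 85.35725402832031)
mug 273 [0.48890284 0.47557234 0.05001161] [0.56983626 0.56981765 0.09566997]
```

Call:
servo_tool --travel '[[0.5, -0.017, 0], [0.95, -0.034, 0], [0.95, -0.034, 0]]' --delta_rot '[[0, 0, 0], [0, 0, 0], [0, 0, 0]]' --hand '[1, 1, 1]'

```text
clock: 7.95
position: [0.4879, -0.2318, 0.1327]
eef_rot: [[0.079, 0.997, -0.004], [0.997, -0.079, 0.005], [0.005, -0.004, -1.0]]
wrist_force: [0.3, -0.4, 0.1]
width: 0.088
grip_force: 0.0
```

Call:
servo_tool --travel '[[0.5, -0.017, -0.1], [0.95, -0.034, -0.2], [0.95, -0.034, -0.2]]' --delta_rot '[[0, 0, 0], [0, 0, 0], [0, 0, 0]]' --hand '[1, 1, 1]'

```text
clock: 8.32
position: [0.4945, -0.1198, 0.1579]
eef_rot: [[0.08, 0.997, -0.001], [0.997, -0.08, 0.003], [0.002, -0.001, -1.0]]
wrist_force: [0.0, -0.6, 0.1]
width: 0.0882
grip_force: 0.0
```

Call:
servo_tool --travel '[[0.5, -0.017, -0.1], [0.95, -0.034, -0.2], [0.95, -0.034, -0.2]]' --delta_rot '[[0, 0, 0], [0, 0, 0], [0, 0, 0]]' --hand '[1, 1, 1]'

```text
clock: 8.7
position: [0.5007, -0.0068, 0.182]
eef_rot: [[0.081, 0.997, 0.0], [0.997, -0.081, 0.002], [0.002, 0.0, -1.0]]
wrist_force: [0.8, -0.2, 0.1]
width: 0.0879
grip_force: 0.0
```

Call:
servo_tool --travel '[[0.5, -0.017, -0.1], [0.95, -0.034, -0.2], [0.95, -0.034, -0.2], [0.95, -0.034, -0.2], [0.95, -0.034, -0.2]]' --delta_rot '[[0, 0, 0], [0, 0, 0], [0, 0, 0], [0, 0, 0], [0, 0, 0]]' --hand '[1, 1, 1, 1, 1]'

```text
clock: 9.32
position: [0.5057, 0.1004, 0.2058]
eef_rot: [[0.092, 0.996, -0.001], [0.996, -0.092, -0.002], [-0.002, -0.001, -1.0]]
wrist_force: [0.9, 0.3, -0.2]
width: 0.0882
grip_force: 0.0
```

Run:
```python
from m import *
o=env.get_obs(); print(o['position'],o['joint_positions'].round(2))
p,d=save('wrist','w2'); P=cloud('wrist',d); np.save('pics/w2P.npy',P)
h=cv2.cvtColor(p,cv2.COLOR_RGB2HSV)
k=(P[...,2]>.016)&(P[...,2]<.032)&(abs(P[...,0]-.49)<.12)&(abs(P[...,1]-.347)<.12)
q=P[k]; print(len(q),q.mean(0),cv2.minAreaRect((q[:,:2]*1000).astype(np.float32)))
k=(P[...,2]>.033)&(P[...,2]<.043)&(h[...,1]<60)
q=P[k]; print(len(q)); print(cv2.minAreaRect((q[:,:2]*1000).astype(np.float32)) if len(q) else '')
```

```text
[0.50568507 0.10040525 0.20576629] [-0.37  0.6   0.14  1.94 -0.13  0.61 -0.24]
0 [nan nan nan] ((0.0, 0.0), (0.0, 0.0), 0.0)
8470
((578.0117797851562, 0.23052978515625), (172.34632873535156, 290.2568359375), 6.031856060028076)<stdin>:6: RuntimeWarning: Mean of empty slice.
  ret = um.true_divide(
```

View pics/w2.png

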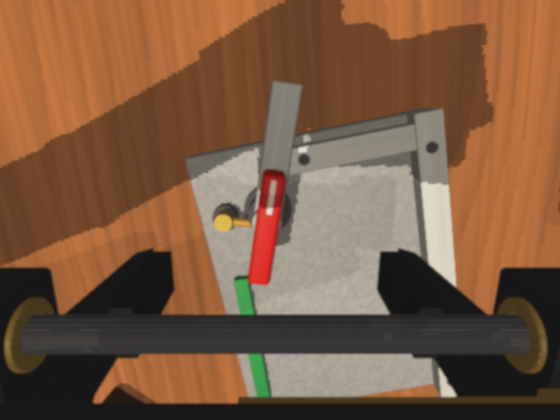

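Run:
```python
from m import *
P=np.load('pics/w2P.npy'); p=cv2.imread('pics/w2.png')[...,::-1]
h=cv2.cvtColor(p,cv2.COLOR_RGB2HSV)
a=np.deg2rad(5.8); R=np.array([[np.cos(a),-np.sin(a)],[np.sin(a),np.cos(a)]]); J=(P[...,:2]-[.5605,.0199])@R*1000
k=(P[...,2]>.031)&(P[...,2]<.045)&(h[...,1]<70); q=J[k]
def edge(s,f,lo,hi,name):
    b=np.arange(lo,hi,8); e=[(t+4,np.percentile(f[(s>=t)&(s<t+8)],3)) for t in b if ((s>=t)&(s<t+8)).sum()>30]
    e=np.array(e); c=np.polyfit(e[:,0],e[:,1],1); print(name,len(e),c,np.polyval(c,0), np.polyval(c,40))
b=q[(q[:,0]>62)&(q[:,0]<110)&(q[:,1]<85)]; edge(b[:,1],b[:,0],-80,80,'back inner x(y), want 75')
b=q[(q[:,1]>80)&(q[:,1]<130)&(q[:,0]>-25)&(q[:,0]<70)]; edge(b[:,0],b[:,1],-25,65,'end inner y(x), want 90')
red=mask(p,(0,150,60),(6,255,255))|mask(p,(174,150,60),(180,255,255)); z=P[(red>0)&(P[...,2]>.08)&(P[...,2]<.096)]
print('knob',cv2.minAreaRect((z[:,:2]*1000).astype(np.float32)))
```

```text
back inner x(y), want 75 15 [-0.10514176 82.1158902 ] 82.11589020006588 77.91021975570196
end inner y(x), want 90 12 [6.82987896e-03 9.43600334e+01] 94.36003338297633 94.63322854121867
knob ((496.8275451660156, 77.73577880859375), (88.79003143310547, 17.386760711669922), 75.88579559326172)
```

Call:
servo_tool --travel '[[0.5, -0.017, 0], [0.95, -0.034, 0], [0.95, -0.034, 0]]' --delta_rot '[[0, 0, 0], [0, 0, 0], [0, 0, 0]]' --hand '[1, 1, 1]'

```text
clock: 9.75
position: [0.5113, 0.2222, 0.2058]
eef_rot: [[0.081, 0.997, -0.0], [0.997, -0.081, 0.003], [0.003, -0.0, -1.0]]
wrist_force: [0.5, -0.9, -0.0]
width: 0.0882
grip_force: 0.0
```

Call:
servo_tool --travel '[[0.5, 0, 0], [0.7, 0, 0], [0.7, 0, 0], [0.7, 0, 0], [0.7, 0, 0], [0.7, 0, 0], [0.7, 0, 0], [0.7, 0, 0]]' --delta_rot '[[0, 0, -0.05], [0, 0, -0.36], [0, 0, -0.36], [0, 0, -0.36], [0, 0, -0.36], [0, 0, -0.36], [0, 0, -0.36], [0, 0, -0.36]]' --hand '[1, 1, 1, 1, 1, 1, 1, 1]'

```text
clock: 10.75
position: [0.5194, 0.2999, 0.2061]
eef_rot: [[-0.862, 0.507, -0.0], [0.507, 0.862, -0.001], [-0.0, -0.001, -1.0]]
wrist_force: [-0.3, -1.0, -0.2]
width: 0.0883
grip_force: 0.0
```

Run:
```python
from m import *
o=env.get_obs(); print(o['position'],o['joint_positions'].round(2)); Rm=np.array(o['eef_rot'])
p,d=save('wrist','w3'); P=cloud('wrist',d)
h=cv2.cvtColor(p,cv2.COLOR_RGB2HSV)
k=(P[...,2]>.016)&(P[...,2]<.032)&(abs(P[...,0]-.49)<.12)&(abs(P[...,1]-.347)<.12)
q=P[k]; c,s,a=cv2.minAreaRect((q[:,:2]*1000).astype(np.float32)); print(len(q),q.mean(0),c,s,a)
print('tool y ang',np.rad2deg(np.arctan2(Rm[1,1],Rm[0,1])))
```

```text
[0.5193613  0.29985804 0.20614306] [-0.51  0.69 -0.16  1.68  0.14  0.78  0.31]
12955 [0.48866027 0.35261791 0.02461414] (493.57281494140625, 350.13720703125) (60.100399017333984, 160.323974609375) 61.640933990478516
tool y ang 59.54390847911285
```

Call:
servo_tool --travel '[[0.152, 0.25, 0.3], [0.152, 0.25, 0.8], [0.152, 0.25, 0.8], [0.152, 0.25, 0.8]]' --delta_rot '[[0, 0, -0.0117], [0, 0, -0.0117], [0, 0, -0.0117], [0, 0, -0.0117]]' --hand '[1, 1, 1, 1]' --force 30

```text
clock: 11.3
position: [0.5194, 0.3363, 0.1119]
eef_rot: [[-0.881, 0.472, 0.002], [0.472, 0.881, 0.001], [-0.001, 0.001, -1.0]]
wrist_force: [0.6, 0.1, 0.7]
width: 0.0882
grip_force: 0.0
```

Call:
servo_tool --travel '[[0, 0, 0.3], [0, 0, 0.6], [0, 0, 0.83], [0, 0, 0.83], [0, 0, 0.83]]' --delta_rot '[[0, 0, 0], [0, 0, 0], [0, 0, 0], [0, 0, 0], [0, 0, 0]]' --hand '[1, 1, 1, 1, 1]'

```text
clock: 11.92
position: [0.5201, 0.3372, 0.0133]
eef_rot: [[-0.882, 0.472, 0.004], [0.472, 0.882, 0.002], [-0.002, 0.004, -1.0]]
wrist_force: [0.5, -0.1, -0.4]
width: 0.0883
grip_force: 0.0
```

Call:
servo_tool --travel '[[0, 0, 0], [0, 0, 0], [0, 0, 0], [0, 0, 0], [0, 0, 0]]' --delta_rot '[[0, 0, 0], [0, 0, 0], [0, 0, 0], [0, 0, 0], [0, 0, 0]]' --hand '[0, 0, 0, 0, 0]'

```text
clock: 12.55
position: [0.5184, 0.3363, 0.0112]
eef_rot: [[-0.882, 0.471, 0.0], [0.471, 0.882, -0.0], [-0.0, 0.0, -1.0]]
wrist_force: [-0.5, -1.7, 5.5]
width: 0.0596
grip_force: 30.0
```

Call:
servo_tool --travel '[[0, 0, -0.3], [0, 0, -0.7], [0, 0, -1], [0, 0, -1], [0, 0, -1]]' --delta_rot '[[0, 0, 0], [0, 0, 0], [0, 0, 0], [0, 0, 0], [0, 0, 0]]' --hand '[0, 0, 0, 0, 0]'

```text
clock: 13.18
position: [0.5175, 0.3358, 0.1295]
eef_rot: [[-0.882, 0.471, -0.002], [0.471, 0.882, -0.001], [0.001, -0.002, -1.0]]
wrist_force: [0.1, -0.2, -2.4]
width: 0.0596
grip_force: 30.0
```

Call:
servo_tool --travel '[[-0.2, -0.25, 0], [-0.45, -0.55, 0], [-0.609, -0.751, 0]]' --delta_rot '[[0, 0, 0], [0, 0, 0], [0, 0, 0]]' --hand '[0, 0, 0]'

```text
clock: 13.55
position: [0.5396, 0.2189, 0.1286]
eef_rot: [[-0.881, 0.473, -0.003], [0.473, 0.881, -0.003], [0.001, -0.005, -1.0]]
wrist_force: [0.4, -0.9, -1.6]
width: 0.0598
grip_force: 30.0
```

Call:
servo_tool --travel '[[-0.2, -0.25, 0], [-0.45, -0.55, 0], [-0.609, -0.751, 0]]' --delta_rot '[[0, 0, 0], [0, 0, 0], [0, 0, 0]]' --hand '[0, 0, 0]'

```text
clock: 13.92
position: [0.5614, 0.1053, 0.1287]
eef_rot: [[-0.881, 0.473, -0.004], [0.473, 0.881, -0.002], [0.002, -0.004, -1.0]]
wrist_force: [-0.2, -0.5, -1.3]
width: 0.0597
grip_force: 30.0
```

Call:
servo_tool --travel '[[-0.2, -0.25, 0], [-0.45, -0.55, 0], [-0.609, -0.751, 0], [-0.609, -0.751, 0], [-0.609, -0.751, 0], [-0.609, -0.751, 0], [-0.609, -0.751, 0], [-0.609, -0.751, 0], [-0.609, -0.751, 0], [-0.609, -0.751, 0]]' --delta_rot '[[0, 0, 0.05], [0, 0, 0.1], [0, 0, 0.15], [0, 0, 0.2], [0, 0, 0.25], [0, 0, 0.3], [0, 0, 0.3117], [0, 0, 0.3117], [0, 0, 0.3117], [0, 0, 0.3117]]' --hand '[0, 0, 0, 0, 0, 0, 0, 0, 0, 0]'

```text
clock: 15.18
position: [0.5842, -0.0054, 0.1306]
eef_rot: [[-0.102, 0.995, -0.0], [0.995, 0.102, 0.0], [0.0, -0.0, -1.0]]
wrist_force: [-0.8, -0.3, -1.5]
width: 0.0598
grip_force: 30.0
```

Run:
```python
from m import *
o=env.get_obs(); print(o['position'],o['joint_positions'].round(2)); Rm=np.array(o['eef_rot'])
print('tool y ang',np.rad2deg(np.arctan2(Rm[1,1],Rm[0,1])),o['width'])
for n in('scene','side'):
    p,d=save(n,n+'4'); P=cloud(n,d); h=cv2.cvtColor(p,cv2.COLOR_RGB2HSV)
    k=(P[...,2]>.10)&(P[...,2]<.15)&(h[...,0]>8)&(h[...,0]<28)&(h[...,2]>140)&(h[...,1]<160)&(h[...,1]>40)&(abs(P[...,0]-.58)<.12)&(abs(P[...,1])<.15)
    q=P[k]; print(n,len(q),cv2.minAreaRect((q[:,:2]*1000).astype(np.float32)) if len(q) else '')
```

```text
[ 0.58424883 -0.00542556  0.13060908] [-0.1   0.78  0.04  1.79 -0.06  0.57  0.09]
tool y ang 5.826199183819375 0.05976152389812306
scene 187 ((573.632568359375, 21.726226806640625), (59.969722747802734, 164.65475463867188), 9.961235046386719)
side 158 ((598.763427734375, -15.263191223144531), (113.80220031738281, 60.31573486328125), 66.53927612304688)
```

View pics/scene4.png

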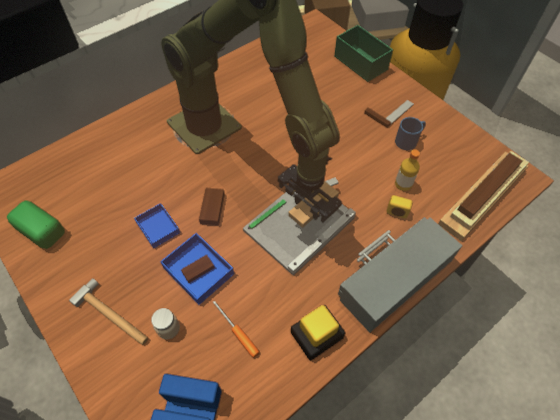

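Call:
servo_tool --travel '[[0, 0, 0.3], [0, 0, 0.6], [0, 0, 0.78], [0, 0, 0.83], [0, 0, 0.83], [0, 0, 0.83]]' --delta_rot '[[0, 0, 0], [0, 0, 0], [0, 0, 0], [0, 0, 0], [0, 0, 0], [0, 0, 0]]' --hand '[0, 0, 0, 0, 0, 0]'

```text
clock: 16.02
position: [0.5852, -0.0054, 0.0322]
eef_rot: [[-0.101, 0.995, 0.002], [0.995, 0.101, 0.0], [-0.0, 0.002, -1.0]]
wrist_force: [0.4, -0.3, -1.8]
width: 0.06
grip_force: 30.0
```

Call:
servo_tool --travel '[[0.04, 0, 0], [0.06, 0, 0], [0.06, 0, 0]]' --delta_rot '[[0, 0, 0], [0, 0, 0], [0, 0, 0]]' --hand '[0, 0, 0]'

```text
clock: 16.4
position: [0.5837, 0.0024, 0.0313]
eef_rot: [[-0.102, 0.995, 0.0], [0.995, 0.102, 0.0], [0.0, 0.0, -1.0]]
wrist_force: [1.2, -0.2, -2.2]
width: 0.0593
grip_force: 30.0
```

Call:
servo_tool --travel '[[0.01, 0, 0], [0.02, 0, 0], [0.02, 0, 0]]' --delta_rot '[[0, 0, 0], [0, 0, 0], [0, 0, 0]]' --hand '[0, 0, 0]'

```text
clock: 16.77
position: [0.5833, 0.0043, 0.0311]
eef_rot: [[-0.101, 0.995, -0.0], [0.995, 0.101, 0.0], [0.0, -0.0, -1.0]]
wrist_force: [0.1, -0.3, -1.9]
width: 0.0595
grip_force: 30.0
```

Call:
servo_tool --travel '[[0.01, 0, 0.005], [0.02, 0, 0.01], [0.02, 0, 0.01]]' --delta_rot '[[0, 0, 0], [0, 0, 0], [0, 0, 0]]' --hand '[0, 0, 0]'

```text
clock: 17.15
position: [0.5832, 0.0062, 0.0299]
eef_rot: [[-0.101, 0.995, 0.0], [0.995, 0.101, -0.0], [-0.0, 0.0, -1.0]]
wrist_force: [-0.4, -0.8, -1.8]
width: 0.0599
grip_force: 30.0
```

Call:
servo_tool --travel '[[0.01, 0, 0], [0.02, 0, 0], [0.02, 0, 0]]' --delta_rot '[[0, 0, 0], [0, 0, 0], [0, 0, 0]]' --hand '[0, 0, 0]'

```text
clock: 17.52
position: [0.5831, 0.0063, 0.0301]
eef_rot: [[-0.099, 0.995, 0.001], [0.995, 0.099, -0.003], [-0.003, 0.0, -1.0]]
wrist_force: [0.1, -6.3, -0.9]
width: 0.0596
grip_force: 30.0
```

Call:
servo_tool --travel '[[-0.01, -0.02, 0.005], [-0.01, -0.04, 0.01], [-0.01, -0.04, 0.01]]' --delta_rot '[[0, 0, 0], [0, 0, 0], [0, 0, 0]]' --hand '[0, 0, 0]'

```text
clock: 17.9
position: [0.5806, 0.0059, 0.0294]
eef_rot: [[-0.099, 0.995, 0.005], [0.995, 0.099, -0.001], [-0.002, 0.005, -1.0]]
wrist_force: [4.2, -5.6, -0.6]
width: 0.0596
grip_force: 30.0
```

Call:
servo_tool --travel '[[0, 0, 0], [0, 0, 0], [0, 0, 0]]' --delta_rot '[[0, 0, 0], [0, 0, 0], [0, 0, 0]]' --hand '[0.52, 0.52, 0.52]'

```text
clock: 18.27
position: [0.5777, 0.0082, 0.0286]
eef_rot: [[-0.102, 0.995, -0.001], [0.995, 0.102, 0.001], [0.001, -0.001, -1.0]]
wrist_force: [-0.4, -0.3, 0.8]
width: 0.0669
grip_force: 0.0
```

Call:
servo_tool --travel '[[0, 0, -0.1], [0, 0, -0.4], [0, 0, -0.67], [0, 0, -0.67]]' --delta_rot '[[0, 0, 0], [0, 0, 0], [0, 0, 0], [0, 0, 0]]' --hand '[0.52, 0.52, 0.52, 0.52]'

```text
clock: 18.77
position: [0.5801, 0.0074, 0.1121]
eef_rot: [[-0.101, 0.995, 0.006], [0.995, 0.101, 0.0], [-0.0, 0.006, -1.0]]
wrist_force: [0.7, 0.1, 0.3]
width: 0.067
grip_force: 0.0
```

Call:
servo_tool --travel '[[0.08, -0.25, 0], [0.155, -0.51, 0], [0.155, -0.51, 0], [0.155, -0.51, 0], [0.155, -0.51, 0]]' --delta_rot '[[0, 0, 0], [0, 0, 0], [0, 0, 0], [0, 0, 0], [0, 0, 0]]' --hand '[-1, -1, -1, -1, -1]'

```text
clock: 19.4
position: [0.5167, 0.0194, 0.109]
eef_rot: [[-0.1, 0.995, 0.001], [0.995, 0.1, 0.0], [-0.0, 0.001, -1.0]]
wrist_force: [-0.4, -0.1, 0.1]
width: 0.0188
grip_force: 0.0
```

```bash
sed -i 's/^def cloud(n,d,cal=None):/def cloud(n,d,o=None):/; s/o=env.get_obs(); T=/o=o or env.get_obs(); T=/' h.py
python3 - <<'E'
from m import *
o=env.get_obs(); print(o['position'],o['joint_positions'].round(2),o['width'])
p,d=save('wrist','w5'); P=cloud('wrist',d,o); h=cv2.cvtColor(p,cv2.COLOR_RGB2HSV)
k=(P[...,2]>.036)&(P[...,2]<.049)&(h[...,0]>8)&(h[...,0]<28)&(h[...,2]>110)&(h[...,1]<160)&(h[...,1]>50)&(abs(P[...,0]-.58)<.12)&(abs(P[...,1]-.03)<.15)
q=P[k]; print(len(q),cv2.minAreaRect((q[:,:2]*1000).astype(np.float32)) if len(q) else '')
E
```

```text
[0.51665363 0.01944265 0.10897631] [-0.15  0.76  0.04  2.01 -0.08  0.37  0.05] 0.018824852783355894
20813 ((560.7886962890625, 55.06819534301758), (196.04071044921875, 176.81936645507812), 6.004456996917725)
```

View pics/w5.png

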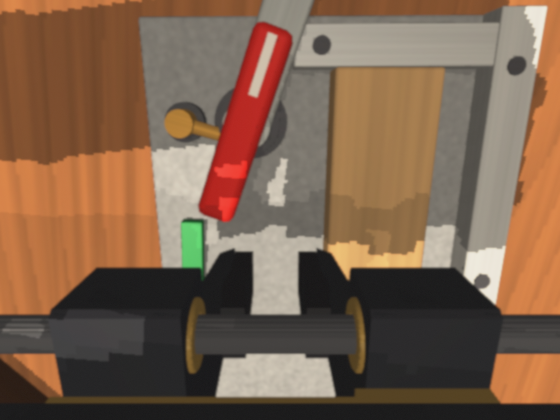

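Call:
servo_tool --travel '[[0, 0, 0.2], [0, 0, 0.5], [0, 0, 0.65], [0, 0, 0.65], [0, 0, 0.65]]' --delta_rot '[[0, 0, 0], [0, 0, 0], [0, 0, 0], [0, 0, 0], [0, 0, 0]]' --hand '[-1, -1, -1, -1, -1]'

```text
clock: 20.08
position: [0.5161, 0.0196, 0.0318]
eef_rot: [[-0.101, 0.995, 0.001], [0.995, 0.101, 0.0], [-0.0, 0.001, -1.0]]
wrist_force: [-0.1, -0.1, 0.4]
width: 0.0005
grip_force: 0.0
```

Call:
servo_tool --travel '[[0, 0.05, 0], [0, 0.1, 0], [0, 0.15, 0], [0, 0.2, 0], [0, 0.25, 0], [0, 0.27, 0], [0, 0.29, 0], [0, 0.29, 0]]' --delta_rot '[[0, 0, 0], [0, 0, 0], [0, 0, 0], [0, 0, 0], [0, 0, 0], [0, 0, 0], [0, 0, 0], [0, 0, 0]]' --hand '[-1, -1, -1, -1, -1, -1, -1, -1]'

```text
clock: 21.08
position: [0.5501, 0.0228, 0.031]
eef_rot: [[-0.101, 0.995, -0.0], [0.995, 0.101, -0.0], [-0.0, -0.0, -1.0]]
wrist_force: [-2.1, -1.9, 0.6]
width: 0.0008
grip_force: 1.4
```

Call:
servo_tool --travel '[[0, 0.01, 0], [0, 0.02, 0], [0, 0.03, 0], [0, 0.03, 0]]' --delta_rot '[[0, 0, 0], [0, 0, 0], [0, 0, 0], [0, 0, 0]]' --hand '[-1, -1, -1, -1]'

```text
clock: 21.58
position: [0.5542, 0.0235, 0.0311]
eef_rot: [[-0.101, 0.995, 0.001], [0.995, 0.101, 0.0], [0.0, 0.001, -1.0]]
wrist_force: [-2.0, -2.3, 0.0]
width: 0.0005
grip_force: 0.9
```

Call:
servo_tool --travel '[[0, 0.01, 0], [0, 0.02, 0], [0, 0.03, 0], [0, 0.03, 0]]' --delta_rot '[[0, 0, 0], [0, 0, 0], [0, 0, 0], [0, 0, 0]]' --hand '[-1, -1, -1, -1]'

```text
clock: 22.08
position: [0.5577, 0.0241, 0.0311]
eef_rot: [[-0.101, 0.995, 0.001], [0.995, 0.101, 0.0], [0.0, 0.001, -1.0]]
wrist_force: [-1.6, -0.9, 0.2]
width: 0.0003
grip_force: 0.6
```

Call:
servo_tool --travel '[[0, 0.01, 0], [0, 0.02, 0], [0, 0.02, 0]]' --delta_rot '[[0, 0, 0], [0, 0, 0], [0, 0, 0]]' --hand '[-1, -1, -1]'

```text
clock: 22.45
position: [0.5601, 0.0243, 0.0311]
eef_rot: [[-0.101, 0.995, 0.001], [0.995, 0.101, 0.0], [0.0, 0.001, -1.0]]
wrist_force: [-0.9, 0.0, 0.9]
width: -0.0
grip_force: 0.5
```

Call:
servo_tool --travel '[[0, 0.01, 0], [0, 0.02, 0], [0, 0.02, 0]]' --delta_rot '[[0, 0, 0], [0, 0, 0], [0, 0, 0]]' --hand '[-1, -1, -1]'

```text
clock: 22.82
position: [0.5624, 0.0247, 0.0311]
eef_rot: [[-0.101, 0.995, 0.001], [0.995, 0.101, 0.001], [0.0, 0.001, -1.0]]
wrist_force: [-2.3, 0.3, 0.7]
width: 0.0004
grip_force: 0.4
```

Call:
servo_tool --travel '[[0, 0.01, 0], [0, 0.02, 0], [0, 0.02, 0]]' --delta_rot '[[0, 0, 0], [0, 0, 0], [0, 0, 0]]' --hand '[-1, -1, -1]'

```text
clock: 23.2
position: [0.5626, 0.0248, 0.0311]
eef_rot: [[-0.101, 0.995, -0.004], [0.995, 0.101, 0.0], [0.001, -0.004, -1.0]]
wrist_force: [-4.7, -0.2, 4.0]
width: 0.0006
grip_force: 2.8
```

Call:
servo_tool --travel '[[0, 0.01, 0], [0, 0.02, 0], [0, 0.02, 0]]' --delta_rot '[[0, 0, 0], [0, 0, 0], [0, 0, 0]]' --hand '[-1, -1, -1]'

```text
clock: 23.58
position: [0.5626, 0.0247, 0.0311]
eef_rot: [[-0.101, 0.995, -0.008], [0.995, 0.101, -0.0], [0.001, -0.008, -1.0]]
wrist_force: [-9.0, -0.4, 9.1]
width: 0.0004
grip_force: 4.9
```

Call:
servo_tool --travel '[[0, -0.1, 0], [0, -0.25, 0], [0, -0.25, 0]]' --delta_rot '[[0, 0, 0], [0, 0, 0], [0, 0, 0]]' --hand '[-1, -1, -1]'

```text
clock: 23.95
position: [0.5365, 0.0217, 0.0312]
eef_rot: [[-0.101, 0.995, 0.0], [0.995, 0.101, -0.0], [-0.0, 0.0, -1.0]]
wrist_force: [0.1, -0.8, -0.1]
width: 0.0007
grip_force: 0.0
```

Call:
servo_tool --travel '[[0, 0, -0.3], [0, 0, -0.6], [0, 0, -0.6], [0, 0, -0.6]]' --delta_rot '[[0, 0, 0], [0, 0, 0], [0, 0, 0], [0, 0, 0]]' --hand '[-1, -1, -1, -1]'

```text
clock: 24.45
position: [0.5377, 0.022, 0.1029]
eef_rot: [[-0.101, 0.995, 0.001], [0.995, 0.101, 0.0], [0.0, 0.001, -1.0]]
wrist_force: [-0.2, 0.1, -0.5]
width: 0.0004
grip_force: 0.0
```

Run:
```python
from m import *
o=env.get_obs(); print(o['position'],o['clock'])
p,d=save('wrist','w6')
```

```text
[0.53765016 0.02198034 0.102874  ] 24.45
```

View pics/w6.png

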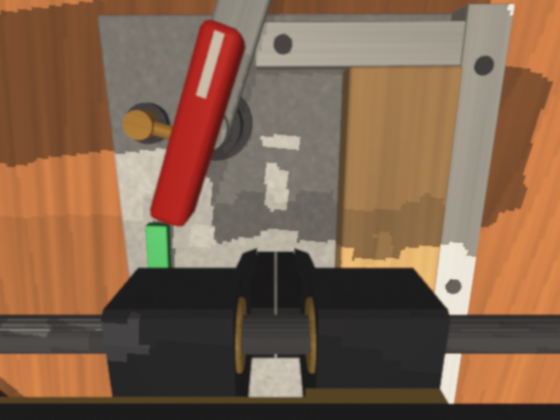

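Call:
servo_tool --travel '[[-0.4, 0.25, 0], [-0.9, 0.572, 0], [-0.9, 0.572, 0], [-0.9, 0.572, 0], [-0.9, 0.572, 0]]' --delta_rot '[[0, 0, 0], [0, 0, 0], [0, 0, 0], [0, 0, 0], [0, 0, 0]]' --hand '[-1, -1, -1, -1, -1]'

```text
clock: 25.12
position: [0.6149, -0.0765, 0.1023]
eef_rot: [[-0.103, 0.995, -0.002], [0.995, 0.103, 0.002], [0.002, -0.002, -1.0]]
wrist_force: [0.2, 0.3, 0.0]
width: 0.0003
grip_force: 0.0
```

Call:
servo_tool --travel '[[0, 0, 0.2], [0, 0, 0.5], [0, 0, 0.62], [0, 0, 0.62], [0, 0, 0.62]]' --delta_rot '[[0, 0, 0], [0, 0, 0], [0, 0, 0], [0, 0, 0], [0, 0, 0]]' --hand '[-1, -1, -1, -1, -1]'

```text
clock: 25.75
position: [0.6168, -0.0785, 0.0298]
eef_rot: [[-0.101, 0.995, 0.002], [0.995, 0.101, -0.0], [-0.0, 0.002, -1.0]]
wrist_force: [-0.4, 0.4, -0.8]
width: 0.0004
grip_force: 0.0
```

Call:
servo_tool --travel '[[0.05, 0, 0], [0.1, 0, 0], [0.15, 0, 0], [0.18, 0, 0], [0.18, 0, 0]]' --delta_rot '[[0, 0, 0], [0, 0, 0], [0, 0, 0], [0, 0, 0], [0, 0, 0]]' --hand '[-1, -1, -1, -1, -1]'

```text
clock: 26.38
position: [0.6139, -0.0567, 0.0287]
eef_rot: [[-0.102, 0.995, -0.0], [0.995, 0.102, 0.0], [0.0, -0.0, -1.0]]
wrist_force: [0.2, -0.1, 0.2]
width: 0.0004
grip_force: 0.0
```

Call:
servo_tool --travel '[[0.01, 0, 0], [0.02, 0, 0], [0.02, 0, 0]]' --delta_rot '[[0, 0, 0], [0, 0, 0], [0, 0, 0]]' --hand '[-1, -1, -1]'

```text
clock: 26.75
position: [0.6137, -0.0548, 0.0287]
eef_rot: [[-0.101, 0.995, -0.0], [0.995, 0.101, 0.0], [0.0, -0.0, -1.0]]
wrist_force: [0.5, 0.1, -0.0]
width: 0.0006
grip_force: 0.0
```

Call:
servo_tool --travel '[[0.01, 0, 0], [0.02, 0, 0], [0.02, 0, 0]]' --delta_rot '[[0, 0, 0], [0, 0, 0], [0, 0, 0]]' --hand '[-1, -1, -1]'

```text
clock: 27.12
position: [0.6135, -0.0531, 0.0287]
eef_rot: [[-0.1, 0.995, 0.0], [0.995, 0.1, -0.001], [-0.001, 0.0, -1.0]]
wrist_force: [1.0, -2.0, -0.2]
width: 0.0003
grip_force: 0.8
```

Call:
servo_tool --travel '[[0.01, 0, 0], [0.02, 0, 0], [0.02, 0, 0]]' --delta_rot '[[0, 0, 0], [0, 0, 0], [0, 0, 0]]' --hand '[-1, -1, -1]'

```text
clock: 27.5
position: [0.6134, -0.053, 0.0288]
eef_rot: [[-0.099, 0.995, 0.001], [0.995, 0.099, -0.003], [-0.003, 0.0, -1.0]]
wrist_force: [0.4, -6.8, -1.4]
width: 0.0004
grip_force: 3.1
```

Call:
servo_tool --travel '[[-0.1, 0, 0], [-0.2, 0, 0], [-0.2, 0, 0]]' --delta_rot '[[0, 0, 0], [0, 0, 0], [0, 0, 0]]' --hand '[-1, -1, -1]'

```text
clock: 27.88
position: [0.6156, -0.0755, 0.0287]
eef_rot: [[-0.099, 0.995, 0.0], [0.995, 0.099, -0.0], [-0.0, 0.0, -1.0]]
wrist_force: [-0.5, 0.3, 0.7]
width: 0.0004
grip_force: 0.0
```

Call:
servo_tool --travel '[[0, 0, -0.4], [0, 0, -0.8], [0, 0, -1], [0, 0, -1]]' --delta_rot '[[0, 0, 0], [0, 0, 0], [0, 0, 0], [0, 0, 0]]' --hand '[-1, -1, -1, -1]'

```text
clock: 28.38
position: [0.617, -0.0734, 0.1506]
eef_rot: [[-0.101, 0.995, 0.004], [0.995, 0.101, 0.001], [0.0, 0.004, -1.0]]
wrist_force: [-0.4, 0.1, -0.9]
width: 0.0004
grip_force: 0.0
```

Call:
servo_tool --travel '[[0.35, -0.21, 0], [0.68, -0.434, 0], [0.68, -0.434, 0]]' --delta_rot '[[0, 0, 0], [0, 0, 0], [0, 0, 0]]' --hand '[0, 0, 0]'

```text
clock: 28.75
position: [0.5519, 0.0064, 0.1471]
eef_rot: [[-0.107, 0.994, -0.006], [0.994, 0.107, 0.003], [0.003, -0.006, -1.0]]
wrist_force: [0.5, 0.1, -0.4]
width: 0.0281
grip_force: 0.0
```

Call:
servo_tool --travel '[[0.35, -0.21, 0], [0.68, -0.434, 0], [0.68, -0.434, 0], [0.68, -0.434, 0], [0.68, -0.434, 0]]' --delta_rot '[[0, 0, 0.05], [0, 0, 0.11], [0, 0, 0.11], [0, 0, 0.11], [0, 0, 0.11]]' --hand '[0, 0, 0, 0, 0]'

```text
clock: 29.38
position: [0.4967, 0.0762, 0.1485]
eef_rot: [[0.244, 0.97, 0.001], [0.97, -0.244, -0.001], [-0.001, 0.001, -1.0]]
wrist_force: [-0.4, 0.6, 0.1]
width: 0.0443
grip_force: 0.0
```

Run:
```python
from m import *
o=env.get_obs(); Rm=np.array(o['eef_rot']); print(o['position'],o['joint_positions'].round(2),np.rad2deg(np.arctan2(Rm[1,1],Rm[0,1])))
for n in ('wrist','scene','side'):
    p,d=save(n,n+'7'); P=cloud(n,d,o); h=cv2.cvtColor(p,cv2.COLOR_RGB2HSV)
    red=mask(p,(0,150,60),(6,255,255))|mask(p,(174,150,60),(180,255,255)); z=P[(red>0)&(P[...,2]>.08)&(P[...,2]<.096)&(abs(P[...,0]-.5)<.08)]
    print(n,len(z),cv2.minAreaRect((z[:,:2]*1000).astype(np.float32)) if len(z)>3 else '')
    k=(P[...,2]>.037)&(P[...,2]<.047)&(h[...,0]>8)&(h[...,0]<28)&(h[...,2]>150)&(h[...,1]<160)&(h[...,1]>50)&(abs(P[...,0]-.605)<.1)&(abs(P[...,1]-.036)<.12)
    q=P[k]; print('  board',len(q),cv2.minAreaRect((q[:,:2]*1000).astype(np.float32)) if len(q)>3 else '')
```

```text
[0.49668487 0.07620164 0.14847969] [-0.33  0.68  0.14  2.03 -0.21  0.44 -0.28] -14.129899794387786
wrist 3627 ((496.59600830078125, 76.8078842163086), (89.5237045288086, 16.780319213867188), 76.17707824707031)
  board 10029 ((617.9778442382812, 43.03272247314453), (84.32854461669922, 148.59210205078125), 6.067062854766846)
scene 100 ((494.4714050292969, 70.40641784667969), (79.83507537841797, 19.310571670532227), 76.04106140136719)
  board 481 ((605.5706176757812, 16.019691467285156), (61.550445556640625, 131.06741333007812), 6.855768203735352)
side 81 ((494.40191650390625, 72.14910888671875), (93.62578582763672, 17.572418212890625), 74.66905975341797)
  board 418 ((615.7818603515625, 42.40318298339844), (84.66094207763672, 203.1262664794922), 7.0263495445251465)
```

Call:
servo_tool --travel '[[0, 0, 0.25], [0, 0, 0.5], [0, 0, 0.71], [0, 0, 0.71], [0, 0, 0.71]]' --delta_rot '[[0, 0, 0], [0, 0, 0], [0, 0, 0], [0, 0, 0], [0, 0, 0]]' --hand '[0, 0, 0, 0, 0]'

```text
clock: 30.15
position: [0.4961, 0.0776, 0.0641]
eef_rot: [[0.243, 0.97, 0.001], [0.97, -0.243, 0.0], [0.0, 0.001, -1.0]]
wrist_force: [0.6, 0.4, -0.2]
width: 0.0439
grip_force: 0.0
```

Call:
servo_tool --travel '[[0, 0, 0], [0, 0, 0], [0, 0, 0], [0, 0, 0]]' --delta_rot '[[0, 0, 0], [0, 0, 0], [0, 0, 0], [0, 0, 0]]' --hand '[-1, -1, -1, -1]' --force 40

```text
clock: 30.65
position: [0.4967, 0.0779, 0.0643]
eef_rot: [[0.242, 0.97, 0.003], [0.97, -0.242, 0.0], [0.001, 0.002, -1.0]]
wrist_force: [0.5, -0.2, 5.4]
width: 0.0177
grip_force: 43.8
```

Call:
servo_tool --travel '[[-0.012, 0, 0], [-0.012, 0, 0], [-0.012, 0, 0], [-0.012, 0, 0], [-0.012, 0, 0], [-0.012, 0, 0]]' --delta_rot '[[0, 0, 0.04], [0, 0, 0.08], [0, 0, 0.12], [0, 0, 0.16], [0, 0, 0.2], [0, 0, 0.2]]' --hand '[-1, -1, -1, -1, -1, -1]'

```text
clock: 31.4
position: [0.4979, 0.0772, 0.0643]
eef_rot: [[0.765, 0.644, 0.006], [0.644, -0.765, 0.001], [0.005, 0.003, -1.0]]
wrist_force: [3.8, 1.7, 5.1]
width: 0.0179
grip_force: 44.0
```

Call:
servo_tool --travel '[[0, 0, 0], [0, 0, 0], [0, 0, 0], [0, 0, 0], [0, 0, 0], [0, 0, 0]]' --delta_rot '[[0, 0, 0.04], [0, 0, 0.08], [0, 0, 0.12], [0, 0, 0.16], [0, 0, 0.195], [0, 0, 0.195]]' --hand '[-1, -1, -1, -1, -1, -1]'

```text
clock: 32.15
position: [0.4984, 0.0761, 0.0643]
eef_rot: [[0.996, 0.088, 0.006], [0.088, -0.996, -0.001], [0.006, 0.002, -1.0]]
wrist_force: [5.9, -0.2, 5.2]
width: 0.018
grip_force: 44.1
```

Call:
servo_tool --travel '[[0, 0, 0], [0, 0, 0], [0, 0, 0]]' --delta_rot '[[0, 0, 0], [0, 0, 0], [0, 0, 0]]' --hand '[0, 0, 0]'

```text
clock: 32.52
position: [0.4941, 0.0765, 0.0632]
eef_rot: [[0.996, 0.086, -0.002], [0.086, -0.996, 0.0], [-0.002, -0.0, -1.0]]
wrist_force: [-0.1, 0.5, 0.1]
width: 0.0437
grip_force: 0.0
```

Call:
servo_tool --travel '[[0, 0, -0.3], [0, 0, -0.7], [0, 0, -1], [0, 0, -1], [0, 0, -1]]' --delta_rot '[[0, 0, 0], [0, 0, 0], [0, 0, 0], [0, 0, 0], [0, 0, 0]]' --hand '[0, 0, 0, 0, 0]'

```text
clock: 33.15
position: [0.4943, 0.0768, 0.1828]
eef_rot: [[0.996, 0.086, -0.002], [0.086, -0.996, 0.0], [-0.002, -0.0, -1.0]]
wrist_force: [0.7, -0.7, -1.7]
width: 0.0438
grip_force: 0.0
```

Call:
servo_tool --travel '[[-0.5, 0, -0.3], [-0.8, 0, -0.6], [-0.8, 0, -0.6], [-0.8, 0, -0.6], [-0.8, 0, -0.6]]' --delta_rot '[[0, 0, 0], [0, 0, 0], [0, 0, 0], [0, 0, 0], [0, 0, 0]]' --hand '[0, 0, 0, 0, 0]'

```text
clock: 33.78
position: [0.4001, 0.0684, 0.2546]
eef_rot: [[0.996, 0.086, -0.001], [0.086, -0.996, -0.001], [-0.001, 0.001, -1.0]]
wrist_force: [0.4, -0.1, -0.2]
width: 0.0444
grip_force: 0.0
```

Run:
```python
from m import *
o=env.get_obs(); print(o['position'],o['wrist_force'])
p,d=save('scene','end'); P=cloud('scene',d)
red=mask(p,(0,150,60),(6,255,255))|mask(p,(174,150,60),(180,255,255)); z=P[(red>0)&(P[...,2]>.08)&(P[...,2]<.096)&(abs(P[...,0]-.5)<.08)]
print(len(z),cv2.minAreaRect((z[:,:2]*1000).astype(np.float32)) if len(z)>3 else '')
cv2.imwrite('pics/endc.png',cv2.resize(p[150:310,150:370,::-1],None,fx=3.6,fy=3.6,interpolation=cv2.INTER_CUBIC))
```

```text
[0.40012507 0.06838935 0.25455767] [ 0.37613105 -0.11464472 -0.18963895]
104 ((496.8087463378906, 73.35748291015625), (89.4967041015625, 17.1854190826416), 6.304102420806885)
```

View pics/endc.png

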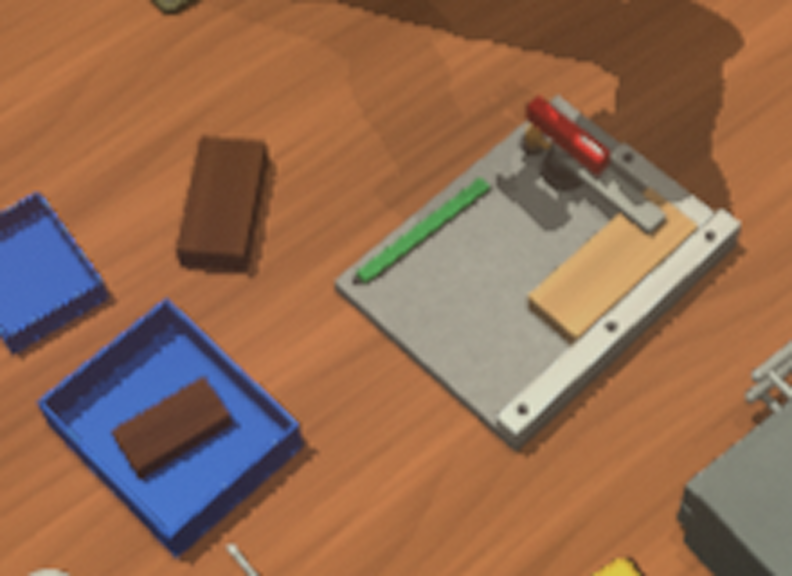

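The crop shows the board flush in the corner (620,265), the keeper arm over it (630,205), and the knob bar along the jig's x axis at about 6°, so it has clicked. The offcut is in the large tray (175,430).

```bash
python3 -c "
from station import env
print(env.finish_job())"
```

```text
the job is handed in; nothing more can be done
None
```

I handed the job in at about 34 s of the 72 s allowed. The last picture shows the offcut in the larger blue tray, the board flush in the fence corner and the knob clicked with its arm over the board, but no verdict came back.

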